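Sort loose sweets into the counter display trays

TASK

Sort the four loose goods standing among the three small wooden display trays into them: one nougat bar flat in each of the two long lanes of the divided tray, the round tin standing in the tray with the round nest, and the ribboned gift carton standing in the plain rectangular tray, long side along the tray. Leave the tape roll and the ribbon spool where they are.

Things in the scene. Friction and masses are not known exactly. Their poses are not given: they have to be found in the camera images.
- bar_1: One loose wrapped nougat bar lying flat on the bare counter (the other nougat bars belong to the big display racks and are not meant); about 28 mm wide (solid part 26), 100 mm long (solid part 88), 20 mm high, 55 g. Origin at the centre of its underside; its long axis is its y, the narrow way, to be gripped, is its x.
- bar_2: The other loose wrapped nougat bar lying flat on the bare counter (the other nougat bars belong to the big display racks and are not meant); about 28 mm wide (solid part 26), 100 mm long (solid part 88), 20 mm high, 55 g. Origin at the centre of its underside; its long axis is its y, the narrow way, to be gripped, is its x.
- tin: Round sweet tin with a lid, standing among the trays (not the two tins in the far left corner); 57 mm across, 60 mm high, 90 g. Origin at the centre of its underside, z up along its axis. It may be close to the nougat racks (fixed, 150 mm high, reaching to x = 0.43 m) or to the drawer chest (185 mm high, from x = 0.73 m on), so a wide gripper should close roughly along world y.
- carton: Small gift carton tied with a ribbon, standing; 51 mm along its x (the way to grip it), 78 mm along its y; the box itself is 50 mm high, the bow reaches 75 mm, 120 g. Origin at the centre of its underside (the solid part runs from -36 to 39 mm along y), z up.
- lane_tray: Fixed plain wooden tray, lip top 10 mm above the counter, floor 4 mm above it; origin at the centre of its underside, z up. 130 mm along its x, 124 mm along its y. A 10 mm wide divider along its x, as high as the lip, parts it into two lanes, each 120 mm long (along x) and 52 mm wide, with centre lines at y = +31 mm and y = -31 mm. One bar goes in each lane, long axis along the tray's x.
- carton_tray: Fixed plain wooden tray, lip top 10 mm above the counter, floor 4 mm above it; origin at the centre of its underside, z up. Rectangular, undivided: inside 104 mm along its x and 78 mm along its y, walls 5 mm thick. The carton goes in with its long side (its y) along the tray's x.
- round_tray: Fixed plain wooden tray, lip top 10 mm above the counter, floor 4 mm above it; origin at the centre of its underside, z up. A square block, 104 mm a side, with one round recess, 78 mm across and 6 mm deep, in its centre, for the tin.
- tape: Bystander: roll of brown tape lying flat, loose, 92 mm across, 48 mm high; origin at the centre of its underside. Not to be moved.
- spool: Bystander: ribbon spool lying flat, loose, 63 mm across, 22 mm high; origin at its underside, about 4 mm from its axis. Not to be moved.
Not all that is in view belongs to the job. What is shaped like the bar_2 but yellow is not meant.

How it is judged:
By the outcome, as a careful person would: the job done as asked, in the order asked, and still so for the second after the job is handed in, with the robot touching nothing.
It also fails if it takes over 102 s, if anything falls off the work surface, if the arm or the gripper's body presses on something with over 40 N, if the wrist force passes 120 N, or if a joint passes its speed limit or range.

ROBOT

A 6-joint arm with a two-finger parallel gripper is mounted at the origin on a cart in front of the work surface, level with it; the furniture and walls round the work are solid. World frame = base frame: x ahead of the robot, y to its left, z up, the work surface at z = 0. Lengths are in m, angles in degrees, forces in N, time in s.
With the tool pointing down it reaches from about 0.325 to 0.775 m from the base axis. Payload 5.5 kg.
Tool frame: the origin (TCP) lies midway between the tips of the shut fingers; the grasp point (between the pads) lies 19 mm behind it (ctrl.pinch_z is the distance from the TCP to the grasp point, in m); z points along the fingers, y is the line along which they close (so a half turn about z gives the same grasp; the last joint's range is limited). The gripper opens to 88 mm and grips with 3 to 60 N. Pads are 20 mm wide; open, the fingers measure 115 mm over their backs; the gripper's body (75 mm by 178 mm) begins 61 mm behind the grasp point.
Start: joints at [-71.603, 5.22, 70.514, -0, 104.267, -3.249], TCP at [0.221, -0.558, 0.193] pointing down, gripper open.
Joint ranges: [-164.24, 164.24], [-49.07, 125.15], [9.68, 141.18], [-86.29, 266.29], [3.28, 154.24], [-151.56, 151.56]. Speed limits (degrees/s): [147.25, 147.25, 172.46, 180, 180, 180].

INTERFACE

Orientations are given as [roll, pitch, yaw] about the fixed x, y, z axes, in that order (R = Rz(yaw) Ry(pitch) Rx(roll)).
In Python, from station import ctrl gives the robot as it stands.
- The arm moves only by the shell command python3 -m crank 'ROWS' [OPENING]. ROWS is JSON, a list of rows, each a list of 6 numbers: the shift along the tool's x, y, z normalised to -1 to 1, where 1 is 30 mm, then the turn, a rotation vector about the tool's x, y, z normalised to -1 to 1, where 1 is 5 degrees. A call has 1 to 8 rows; each row shifts and turns the commanded pose from where the row before left it, along the tool's axes as they then stand; what a row does not reach is not made up. A row lasts 1/8 s, in which the tool goes at most 62.5 mm and 10.7 degrees, less where a joint would pass 70% of its speed; a pose out of reach is approached as far as the arm can. A call with a number of a shift or a turn outside -1 to 1 is refused whole. A call with a gripper value outside its range is refused whole. OPENING is the closure, from -1 (fully open) to 1 (shut), set as the call begins (- or left out, the last holds). The fingers move at their own pace and stop on an object; the grip force is fixed at half the most. Time passes only in rows, so rows that do not move let the fingers close. It gives the time, the measured TCP pose, the force, the opening and the grip force at its end, in the units of the state.
- ctrl.observe(): the state, without advancing time (a new reading comes with each control period).
- ctrl.read_camera(name): name is "scene" or "top"; returns a dict with "image" (384x512x3 uint8, red, green, blue), "depth" (384x512 float32, m along the optical axis (not along the pixel's ray), 0 where there is no reading), "camera_matrix" (3x3 intrinsics, pixels), "position" and "orientation" of the camera in the world. Camera axes: x right, y down, z forward; pixel columns grow to the right and rows downward; lengths in m; the calibration is good to about 2 mm. A picture is of the moment at which its call begins.
- ctrl.sign_off(): hands the job in; it is judged then, once.
Trained networks look in the newest picture that a camera, given by its name, has taken for a name from the list of things; names that differ only in an ending like _2 or _b are one class to them, and where a whole thing is asked for, a point or a joint stands for the part that bears it (a point fixed in the world has none). Each returns a list of dicts, best first, with "conf" (0 to 1); they miss things now and then, are a little off and sometimes report something else, mostly with a low value. They report only what shows in the picture. A call takes as long as a camera call. They do not tell look-alikes from the thing itself.
- ctrl.regions_of(camera, query): "mask" (384x512 bool, what is visible of it) and "xy" ([column, row] in pixels, amid what is visible of it).
The state is a dict: "time": time; "qpos": joint angles; "joint_vel": joint speeds; "effort": joint torques, N m; "position": TCP position; "tcp_rot": TCP orientation; "contact_force": force on the tool from outside, world axes, zero at the start; "wrist_torque": the same for the moment, N m; "grip_width": opening from 0.0 (shut) to 1.0 (fully open); "gripper_force": force on a finger pad.
Only numpy, scipy, OpenCV 4.12 (cv2) and the standard library are available. Lean on these libraries where they do the work, as an engineer would, in place of code of your own. Each camera call takes 0.05 s, during which the arm holds its last target. There are 200 camera calls.

## Working session

There is one attempt and no reset: what is moved stays moved. The work goes in short steps, Python scripts to look and compute and a shell command to move; the robot and the scene stay as the last step left them, time stands still between calls to the robot, and variables do not carry over. Pictures are saved under pics/ and viewed, at most 14 in all, crops included, and the job is handed in when it is done.

```bash
ls; mkdir -p pics; cat > h.py <<'E'
import numpy as np, cv2
from station import ctrl
from scipy.spatial.transform import Rotation as R
def cam(n): return ctrl.read_camera(n)
def Rc(c):
    o=np.array(c["orientation"],float)
    return o if o.shape==(3,3) else R.from_euler('xyz',o,degrees=True).as_matrix()
def cloud(c):
    K=np.array(c["camera_matrix"]);d=c["depth"]
    v,u=np.mgrid[:d.shape[0],:d.shape[1]]
    p=np.stack([(u-K[0,2])/K[0,0]*d,(v-K[1,2])/K[1,1]*d,d],-1)
    return p@Rc(c).T+np.array(c["position"])
def save(n,im,s=1): cv2.imwrite("pics/"+n+".png",cv2.resize(im[...,::-1],None,fx=s,fy=s,interpolation=cv2.INTER_CUBIC))
E
python3 - <<'E'
from h import *
print(ctrl.observe())
for n in("top","scene"):
    c=cam(n); print(n,c["position"],c["orientation"],c["camera_matrix"])
    save(n+"0",c["image"],1.5)
    P=cloud(c)
    for q in ["bar_1","tin","carton","lane_tray","carton_tray","round_tray","tape","spool"]:
        for r in ctrl.regions_of(n,q)[:5]:
            m=r["mask"]&(c["depth"]>0)
            if r["conf"]<.15 or m.sum()<10: continue
            p=P[m]; print(q,round(r["conf"],2),np.round(r["xy"]),m.sum(),np.round(np.median(p,0),3),np.round(np.percentile(p[:,2],95),3))
E
```

```text
pics
{'time': 0.0, 'qpos': array([-7.16012683e+01,  5.26248021e+00,  7.05820327e+01, -1.82554641e-03,
        1.04267899e+02, -3.24682963e+00]), 'joint_vel': array([ 0.00862991,  0.00875233, -0.02466109, -0.02773658,  0.07859944,
       -0.02394095]), 'effort': array([ 2.21863607e-03, -4.46453691e+01, -4.06441069e+01,  7.00620934e-02,
        2.95317359e-02, -1.14943955e-04]), 'position': array([ 0.22120771, -0.55733942,  0.19171201]), 'tcp_rot': array([-1.79887668e+02, -4.59946568e-03,  2.16451086e+01]), 'contact_force': array([ 0.04994343,  0.44666107, -1.08443678]), 'wrist_torque': array([ 0.02551863,  0.02896031, -0.0428144 ]), 'gripper_force': 0.0, 'grip_width': 0.9984168826515117}
top [ 0.40123122 -0.02411211  1.08372544] [-168.90337445   -1.21203567  -89.26145839] [[404.19071224   0.         265.74259086]
 [  0.         404.19071224 196.10678367]
 [  0.           0.           1.        ]]
bar_1 0.8 [239. 145.] 376 [0.758 0.029 0.018] 0.022
bar_1 0.77 [307. 227.] 376 [ 0.525 -0.152  0.018] 0.022
bar_1 0.7 [195. 220.] 356 [0.539 0.141 0.018] 0.021
tin 0.62 [308. 184.] 439 [ 0.64
[... 327 characters left out ...]
 0.77047431 1.2983437 ] [-146.28911634   -0.18134797 -160.48703419] [[467.01755704   0.         255.95205602]
 [  0.         467.01755704 182.63363403]
 [  0.           0.           1.        ]]
bar_1 0.71 [248. 233.] 309 [0.544 0.146 0.018] 0.024
bar_1 0.46 [280. 165.] 273 [ 0.523 -0.148  0.016] 0.024
tin 0.6 [250. 146.] 341 [ 0.643 -0.145  0.056] 0.064
lane_tray 0.62 [282. 124.] 894 [ 0.58  -0.307  0.006] 0.013
carton_tray 0.22 [280. 124.] 1056 [ 0.582 -0.307  0.006] 0.013
round_tray 0.82 [242. 190.] 849 [0.612 0.006 0.009] 0.015
tape 0.78 [328. 118.] 480 [ 0.446 -0.346  0.033] 0.051
tape 0.73 [280. 123.] 983 [ 0.581 -0.306  0.006] 0.013
spool 0.51 [290. 216.] 314 [0.433 0.057 0.023] 0.028
```

View pics/top0.png

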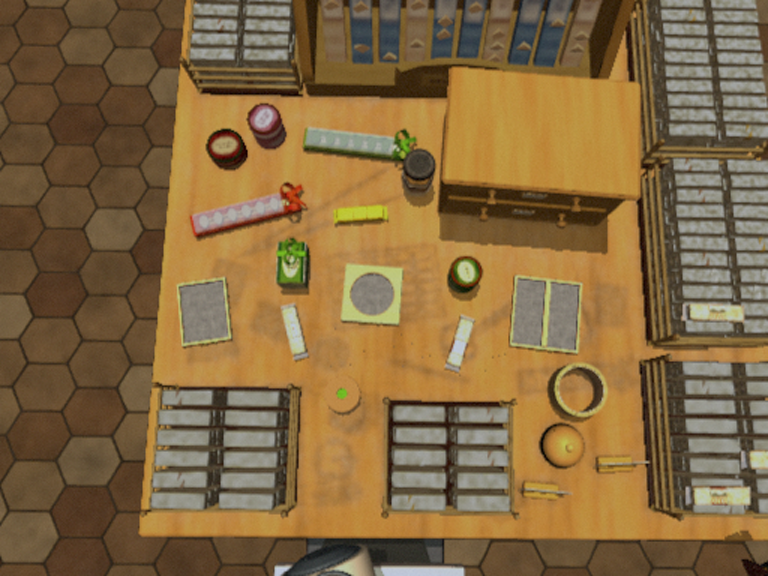

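View pics/scene0.png

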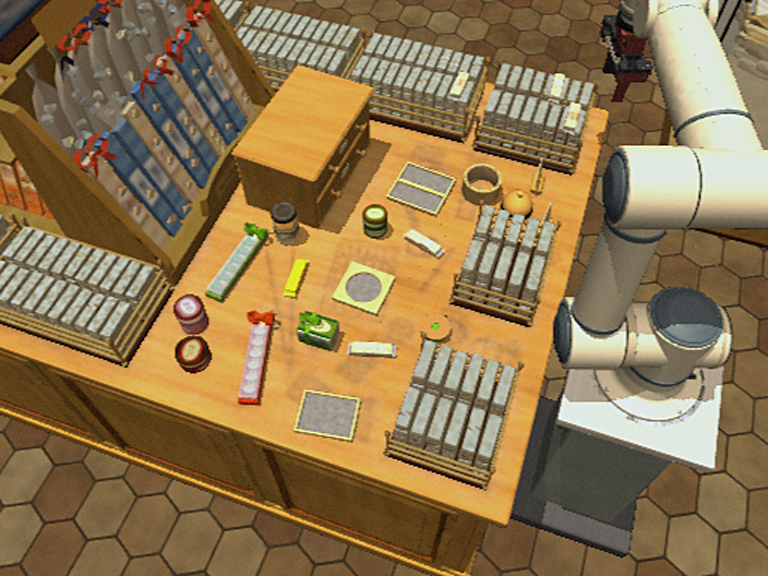

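Candidates (px in the 512x384 top image):
- **Bars:** white at (195,220), white at (307,227) and yellow at (239,145). The two white ones fit; yellow is excluded by the task.
- **Tin:** green-lidded at (308,184), black jar at (279,113) and two tins in the far left corner at (151,98) and (177,81). The green one stands among the trays.
- **Carton:** green at (194,175).

I'll confirm these in one crop while measuring poses.

```bash
cat >> h.py <<'E'
def rect(p):
    (x,y),(w,h),a=cv2.minAreaRect((p[:,:2]*1000).astype(np.float32))
    if w<h: w,h,a=h,w,a+90
    a=(a+90)%180-90   # direction of long side
    return np.round([x,y,w,h,a],1)
def boxsel(P,x0,x1,y0,y1,z0,z1): return P[(P[...,0]>x0)&(P[...,0]<x1)&(P[...,1]>y0)&(P[...,1]<y1)&(P[...,2]>z0)&(P[...,2]<z1)]
E
python3 - <<'E'
from h import *
for n in("top","scene"):
    c=cam(n);P=cloud(c);print(n)
    if n=="top": save("crop1",c["image"][130:260,100:400],2.6)
    print("table z",np.median(boxsel(P,.5,.56,-.1,.08,-.02,.02)[:,2]))
    for nm,b in dict(barA=(.47,.6,.08,.2,.012,.03),barB=(.46,.6,-.22,-.09,.012,.03),tin=(.58,.7,-.22,-.1,.05,.08),tinAll=(.58,.7,-.22,-.1,.015,.08),
        cartonTop=(.57,.75,.06,.22,.042,.058),cartonAll=(.57,.75,.06,.22,.02,.09),bow=(.57,.75,.06,.22,.06,.09)).items():
        p=boxsel(P,*b)
        if len(p)>5: print(nm,len(p),rect(p),np.round(p.mean(0)*1000,1))
    K=np.array(c["camera_matrix"])
    for q in ["lane_tray","carton_tray","round_tray"]:
        for r in ctrl.regions_of(n,q)[:1]:
            m=cv2.morphologyEx(r["mask"].astype(np.uint8),cv2.MORPH_OPEN,np.ones((3,3)))
            v,u=np.nonzero(m); d=np.c_[(u-K[0,2])/K[0,0],(v-K[1,2])/K[1,1],np.ones(len(u))]@Rc(c).T
            o=np.array(c["position"]); X=o+d*((.009-o[2])/d[:,2])[:,None]
            print(q,r["conf"],rect(X),np.round(X.mean(0)*1000,1))
E
```

```text
top
table z -0.001161425830902063
barA 318 [545.7 143.1  91.6  26.7  17. ] [542.9 142.1  18.4]
barB 315 [ 526.9 -153.2   88.2   26.1  -17.5] [ 525.4 -152.5   18.7]
tin 376 [ 644.4 -158.4   56.4   55.6  -35.4] [ 643.7 -158.    58.9]
tinAll 428 [ 644.4 -158.8   56.8   56.1  -58.6] [ 641.4 -156.7   55.7]
cartonTop 498 [658.5 147.5  76.9  50.9   1.3] [656.1 146.6  50.2]
cartonAll 633 [671.1 153.7 190.2  72.   19.6] [656.1 146.4  49.3]
bow 48 [674.1 149.6  45.2  18.3  -8.2] [674.1 150.6  67.3]
lane_tray 0.86 [ 580.2 -307.4  136.   128.3   -5.5] [ 579.7 -308.     9. ]
carton_tray 0.79 [575.1 304.3 114.4  89.1   9.3] [574.7 304.8   9. ]
round_tray 0.76 [610.6   5.4 109.1 105.5  -2.5] [610.    5.6   9. ]
scene
table z -0.0004202782282324291
barA 236 [543.5 144.7  98.8  31.1  18.2] [542.9 145.2  18.8]
barB 175 [ 525.5 -150.7   97.1   29.2  -17.8] [ 527.2 -149.4   19.3]
tin 201 [ 647.2 -156.8   60.8   55.5  -32.3] [ 645.4 -155.    59.5]
tinAll 298 [ 646.5 -156.8   62.6   54.7  -70.1] [ 643.  -149.3   50.9]
cartonTop 319 [659.2 148.9  75.8  52.7  -2.2] [656.5 151.7  50.7]
cartonAll 504 [6.603e+02 1.447e+02 1.770e+02 1.460e+02 2.000e-01] [656.2 154.3  48.1]
bow 62 [675.3 148.7  46.   19.9  -1.8] [674.6 150.7  68.2]
lane_tray 0.88 [ 584.5 -309.3  140.3  136.4   82.5] [ 584.1 -306.8    9. ]
carton_tray 0.83 [575.7 305.2 116.7  93.2  10.5] [576. 306.   9.]
round_tray 0.87 [612.5   7.2 110.7 108.1  86.3] [612.5   7.9   9. ]
```

View pics/crop1.png

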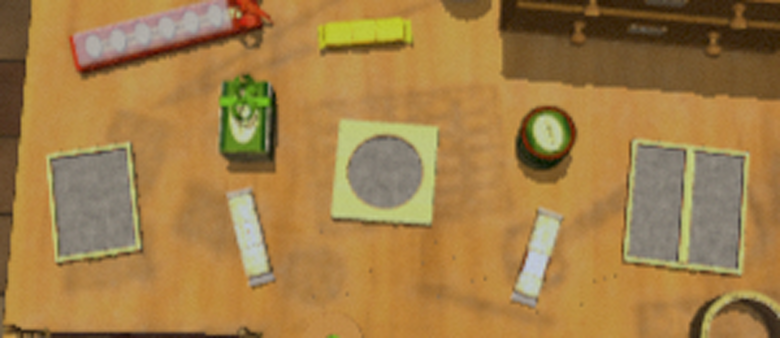

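The crop confirms the picks (crop px): white bars at (250,238) and (537,255), green tin at (546,137) among the trays and ribboned carton at (247,118). The yellow bar at (365,33) is the excluded decoy. I'll take the right bar first.

```bash
cat > to.py <<'E'
import sys; from h import *
x,y,z,yaw=map(float,sys.argv[1:5]); s=ctrl.observe()   # mm, deg
r,p,w=s["tcp_rot"]; d=np.array([x,y,z])/1000-s["position"]
T=R.from_euler('xyz',[180,0,yaw],degrees=True); C=R.from_euler('xyz',[r,p,w],degrees=True)
print("turn units",np.round((C.inv()*T).as_rotvec(degrees=True)/5,2),"then shift units",np.round(T.inv().apply(d)/.03,2),"before-turn shift",np.round(C.inv().apply(d)/.03,2))
E
python3 to.py 526 -152 100 -17.5
python3 - <<'E'
from h import *
P=cloud(cam("top"))
for b in [(.2,.45,-.7,-.2),(.45,.7,-.7,-.4),(.6,.72,-.4,-.2),(.3,.5,-.2,.1)]:
    p=boxsel(P,*b,.055,.6); print(b,len(p), np.round(np.c_[p.min(0),p.max(0)],3) if len(p) else '')
E
```

```text
turn units [0.   0.   7.83] then shift units [  5.62 -15.95   3.09] before-turn shift [14.43 -8.82  3.09]
(0.2, 0.45, -0.7, -0.2) 6655 [[ 0.201  0.45 ]
 [-0.658 -0.2  ]
 [ 0.055  0.337]]
(0.45, 0.7, -0.7, -0.4) 6351 [[ 0.45   0.7  ]
 [-0.677 -0.473]
 [ 0.055  0.149]]
(0.6, 0.72, -0.4, -0.2) 0 
(0.3, 0.5, -0.2, 0.1) 3192 [[ 0.3    0.425]
 [-0.2   -0.019]
 [ 0.055  0.13 ]]
```

```bash
python3 -m crank '[[0,0,0,0,0,1],[0,0,0,0,0,1],[0,0,0,0,0,1],[0,0,0,0,0,1],[0,0,0,0,0,1],[0,0,0,0,0,1],[0,0,0,0,0,1],[0,0,0,0,0,0.83]]' -1
python3 -m crank '[[0.35,-1,0,0,0,0],[0.35,-1,0,0,0,0],[0.35,-1,0,0,0,0],[0.35,-1,0,0,0,0],[0.35,-1,0,0,0,0],[0.35,-1,0,0,0,0],[0.35,-1,0,0,0,0],[0.35,-1,0,0,0,0]]'
python3 -m crank '[[0.35,-1,0,0,0,0],[0.35,-1,0,0,0,0],[0.35,-1,0,0,0,0],[0.35,-1,0.5,0,0,0],[0.35,-1,0.6,0,0,0],[0.35,-1,0.6,0,0,0],[0.35,-1,0.6,0,0,0],[0.35,-1,0.6,0,0,0]]'
python3 to.py 526 -152 60 -17.5
```

```text
time: 2.35
position: [0.2213, -0.5577, 0.1928]
tcp_rot: [180.0, -0.0, -17.7]
contact_force: [-0.1, 0.5, 0.1]
grip_width: 1.0
gripper_force: 0.0
time: 3.35
position: [0.3742, -0.3532, 0.193]
tcp_rot: [180.0, -0.0, -17.5]
contact_force: [-0.4, -0.3, -0.2]
grip_width: 1.0
gripper_force: 0.0
time: 4.35
position: [0.5265, -0.1496, 0.1054]
tcp_rot: [180.0, -0.0, -17.5]
contact_force: [0.2, -0.3, -0.0]
grip_width: 0.998
gripper_force: 0.0
turn units [ 0. -0. -0.] then shift units [0.01 0.08 1.51] before-turn shift [0.01 0.08 1.51]
```

```bash
python3 -m crank '[[0,0.08,1,0,0,0],[0,0,1,0,0,0],[0,0,0.8,0,0,0],[0,0,0.4,0,0,0],[0,0,0,0,0,0]]'
python3 -m crank '[[0,0,0,0,0,0],[0,0,0,0,0,0],[0,0,0,0,0,0],[0,0,0,0,0,0],[0,0,0,0,0,0],[0,0,0,0,0,0]]' 1
python3 -m crank '[[0,0,-0.5,0,0,0],[0,0,-1,0,0,0],[0,0,-1,0,0,0],[0,0,0,0,0,0]]'
python3 to.py 577 -338 80 -5.5
```

```text
time: 4.97
position: [0.5248, -0.1526, 0.0093]
tcp_rot: [-180.0, 0.1, -17.5]
contact_force: [0.7, -0.1, 0.1]
grip_width: 0.997
gripper_force: 0.0
time: 5.72
position: [0.5252, -0.1527, 0.0098]
tcp_rot: [-180.0, 0.0, -17.5]
contact_force: [-0.8, 0.5, 0.1]
grip_width: 0.356
gripper_force: 0.0
time: 6.22
position: [0.5271, -0.1534, 0.0891]
tcp_rot: [180.0, -0.4, -17.5]
contact_force: [0.3, 0.0, -0.0]
grip_width: 0.005
gripper_force: 0.0
turn units [ 0.01 -0.08 -2.4 ] then shift units [2.24 5.97 0.3 ] before-turn shift [3.43 5.37 0.33]
```

The fingers were still closing when I lifted, so I'll re-measure the bar while reopening.

```bash
python3 -m crank '[[0,0,0,0,0,0],[0,0,0,0,0,0],[0,0,0,0,0,0],[0,0,0,0,0,0],[0,0,0,0,0,0],[0,0,0,0,0,0],[0,0,0,0,0,0],[0,0,0,0,0,0]]' -1
python3 - <<'E'
from h import *
for n in("top","scene"):
    c=cam(n);P=cloud(c);p=boxsel(P,.46,.6,-.22,-.09,.012,.026);print(n,len(p),rect(p) if len(p)>5 else'')
    if n=="scene": save("s2",c["image"][100:260,180:400],3)
E
python3 to.py 526 -152 12 -17.5
```

```text
time: 7.22
position: [0.5252, -0.1527, 0.0849]
tcp_rot: [-180.0, -0.0, -17.5]
contact_force: [-0.5, -0.5, 0.2]
grip_width: 0.875
gripper_force: 0.0
top 156 [ 509.3 -147.6   50.9   25.8  -18.6]
scene 174 [ 525.5 -150.9   97.2   27.9  -15.8]
turn units [-0. -0. -0.] then shift units [ 0.02 -0.03  2.43] before-turn shift [ 0.02 -0.03  2.43]
```

View pics/s2.png

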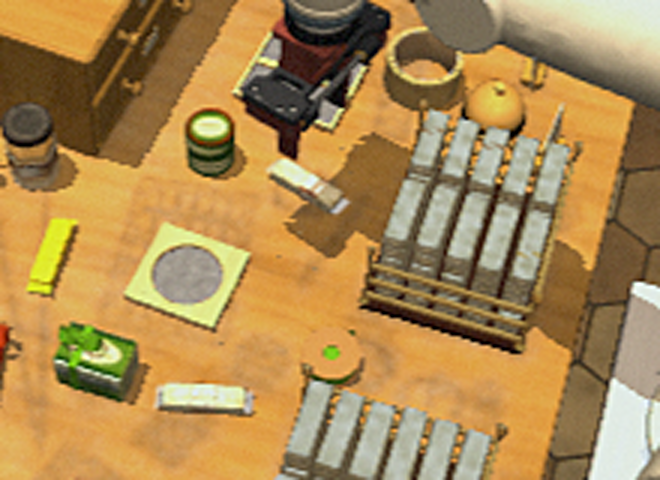

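The bar still lies at about (305,185) in the crop, unmoved. I'll grip it again and wait longer this time.

```bash
python3 -m crank '[[0,-0.03,1,0,0,0],[0,0,1,0,0,0],[0,0,0.55,0,0,0],[0,0,0,0,0,0]]'
python3 -m crank '[[0,0,0,0,0,0],[0,0,0,0,0,0],[0,0,0,0,0,0],[0,0,0,0,0,0],[0,0,0,0,0,0],[0,0,0,0,0,0],[0,0,0,0,0,0],[0,0,0,0,0,0]]' 1
python3 -m crank '[[0,0,0,0,0,0],[0,0,0,0,0,0]]'
```

```text
time: 7.82
position: [0.5246, -0.1516, 0.0071]
tcp_rot: [-180.0, 0.2, -17.5]
contact_force: [-0.6, 0.3, -0.4]
grip_width: 0.997
gripper_force: 0.0
time: 8.82
position: [0.5255, -0.1519, 0.0083]
tcp_rot: [-180.0, 0.0, -17.5]
contact_force: [0.5, -0.4, 0.4]
grip_width: 0.128
gripper_force: 0.0
time: 9.07
position: [0.5255, -0.1519, 0.0084]
tcp_rot: [180.0, 0.0, -17.5]
contact_force: [-0.4, 0.2, -0.1]
grip_width: 0.006
gripper_force: 0.0
```

```bash

python3 - <<'E'
from h import *
o=[]
for n,s in(("scene",np.s_[110:190,230:340]),("top",np.s_[170:290,230:395])):
    c=cam(n);o.append(cv2.resize(c["image"][s],(580,422),interpolation=cv2.INTER_CUBIC)[:, :])
    P=cloud(c);p=boxsel(P,.46,.6,-.22,-.09,.012,.026);print(n,len(p),rect(p) if len(p)>5 else'')
save("s3",np.hstack(o),.68)
E

```

```text
scene 106 [ 508.6 -145.6   63.4   29.5  -19.7]
top 86 [ 495.8 -142.8   28.2   24.2   88.6]
```

View pics/s3.png

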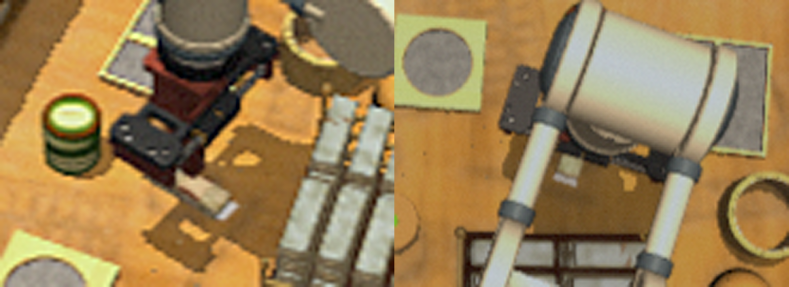

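```bash
python3 -m crank '[[0,0,0,0,0,0],[0,0,-1,0,0,0],[0,0,-1,0,0,0],[0,0,-1,0,0,0],[0,0,0,0,0,0]]'
python3 - <<'E'
from h import *
o=[]
for n,s in(("scene",np.s_[90:190,210:340]),("top",np.s_[170:290,230:395])):
    c=cam(n);o.append(cv2.resize(c["image"][s],(580,422),interpolation=cv2.INTER_CUBIC)[:, :])
    P=cloud(c);p=boxsel(P,.46,.6,-.22,-.09,.012,.026);print(n,len(p),rect(p) if len(p)>5 else'')
save("s4",np.hstack(o),.68)
E

```

```text
time: 9.8
position: [0.527, -0.1525, 0.1013]
tcp_rot: [180.0, -0.3, -17.5]
contact_force: [-0.9, -0.1, 0.3]
grip_width: 0.004
gripper_force: 0.0
scene 172 [ 528.  -150.6   92.9   31.   -15.2]
top 140 [ 499.2 -144.5   43.7   26.   -17.9]
```

View pics/s4.png

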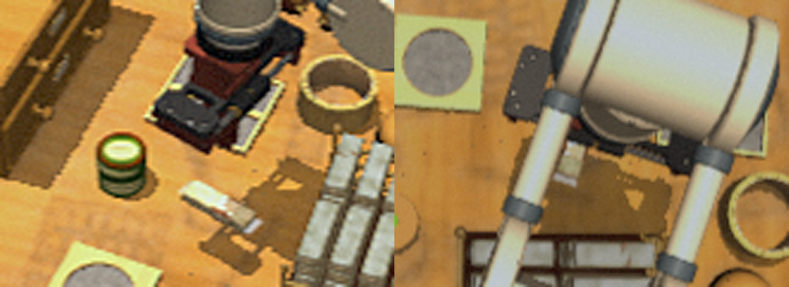

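```bash

python3 - <<'E'
from h import *
s=ctrl.observe();print(s["position"],s["tcp_rot"])
C=R.from_euler('xyz',s["tcp_rot"],degrees=True)
for n in("scene","top"):
    c=cam(n);P=cloud(c);q=(P-s["position"])@C.as_matrix()*1000
    m=(abs(q[...,0])<120)&(abs(q[...,1])<120)&(q[...,2]<70)&(q[...,2]>-200)
    for lo in range(-140,70,12):
        p=q[m&(q[...,2]>=lo)&(q[...,2]<lo+12)]
        if len(p): print(n,lo,len(p),np.round(np.percentile(p[:,:2],[2,98],axis=0)).tolist())
E
```

```text
[ 0.52526862 -0.15185629  0.09742541] [ 1.79999510e+02  3.23020287e-02 -1.75075114e+01]
scene -140 123 [[-33.0, -88.0], [21.0, 74.0]]
scene -128 114 [[-33.0, -83.0], [27.0, 76.0]]
scene -116 34 [[-31.0, -82.0], [30.0, 77.0]]
scene -92 3 [[-11.0, -14.0], [-0.0, -7.0]]
scene -80 9 [[-11.0, -15.0], [1.0, 4.0]]
scene -68 13 [[-10.0, -14.0], [-3.0, 6.0]]
scene -56 17 [[-11.0, -12.0], [4.0, 10.0]]
scene -44 22 [[-112.0, -12.0], [8.0, 67.0]]
scene -32 118 [[-120.0, 21.0], [-90.0, 97.0]]
scene -20 19 [[-119.0, 17.0], [-72.0, 103.0]]
scene -8 13 [[-119.0, 16.0], [-73.0, 106.0]]
scene 4 8 [[-112.0, 98.0], [-75.0, 109.0]]
scene 16 2 [[-112.0, 95.0], [-76.0, 104.0]]
scene 28 93 [[-115.0, -58.0], [119.0, 101.0]]
scene 40 55 [[-108.0, -60.0], [120.0, 110.0]]
scene 52 25 [[-75.0, -59.0], [118.0, 99.0]]
scene 64 23 [[-115.0, -58.0], [117.0, 111.0]]
top -140 128 [[-34.0, -78.0], [-23.0, 77.0]]
top -128 90 [[-34.0, -79.0], [-21.0, 73.0]]
top -116 4 [[-34.0, 9.0], [-33.0, 76.0]]
top -32 271 [[-119.0, 23.0], [-79.0, 99.0]]
top -20 43 [[-119.0, 17.0], [-73.0, 102.0]]
top -8 5 [[-120.0, 14.0], [-115.0, 18.0]]
top 4 22 [[-112.0, 20.0], [-78.0, 109.0]]
top 16 2 [[-79.0, 100.0], [-77.0, 100.0]]
top 28 8 [[-118.0, 27.0], [-77.0, 113.0]]
top 40 10 [[-115.0, 16.0], [-77.0, 113.0]]
top 52 3 [[-114.0, 101.0], [-79.0, 111.0]]
top 64 12 [[-119.0, 15.0], [-77.0, 115.0]]
```

The measured depths show the real fingertips about 36–40 mm higher than the reported TCP, so they closed above the bar. I'll measure that offset precisely.

```bash

python3 - <<'E'
from h import *
s=ctrl.observe();print(ctrl.pinch_z)
C=R.from_euler('xyz',s["tcp_rot"],degrees=True)
c=cam("scene");P=cloud(c);q=(P-s["position"])@C.as_matrix()*1000
m=(abs(q[...,0])<25)&(abs(q[...,1])<30)&(q[...,2]<70)&(q[...,2]>-110)
z=np.sort(q[m][:,2]);print(np.round(z[z<20]))
v,u=np.nonzero(m&(q[...,2]<20)); print(u.min(),u.max(),v.min(),v.max()); 
K=np.array(c["camera_matrix"])
for zz in(0,-20,-36,-45):
    x=Rc(c).T@(s["position"]+C.apply([0,0,zz/1000])-c["position"]);print(zz,K@x/x[2])
    
save("s5",c["image"][100:185,220:330],6)
E
```

```text
0.0187
[-107. -106.  -84.  -82.  -78.  -78.  -75.  -74.  -74.  -73.  -71.  -70.
  -70.  -68.  -66.  -65.  -63.  -62.  -62.  -60.  -59.  -58.  -58.  -58.
  -57.  -57.  -55.  -55.  -54.  -53.  -53.  -52.  -50.  -50.  -50.  -49.
  -49.  -47.  -47.  -47.  -45.  -44.  -43.  -42.  -42.  -42.  -41.  -41.
  -40.  -40.  -38.  -38.  -37.  -37.  -36.  -36.  -36.  -36.  -35.  -35.
  -33.  -33.  -30.]
280 288 131 143
0 [283.39509573 146.22597987   1.        ]
-20 [283.70256916 142.37762471   1.        ]
-36 [283.95346926 139.23734473   1.        ]
-45 [284.09657129 137.4462716    1.        ]
```

View pics/s5.png

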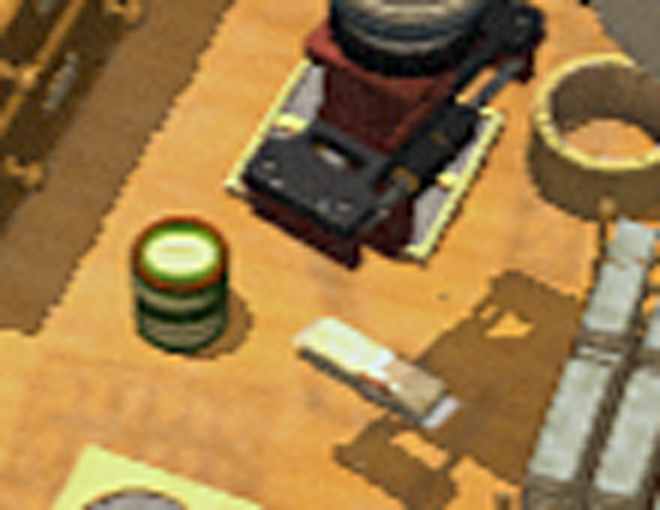

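```bash

python3 - <<'E'
from h import *
s=ctrl.observe();C=R.from_euler('xyz',s["tcp_rot"],degrees=True);c=cam("scene");K=np.array(c["camera_matrix"])
for t in(-40,-32,-24,0):
  for x in(-10,10):
    for y in(-14,14):
      p=Rc(c).T@(s["position"]+C.apply(np.array([x,y,t])/1000)-c["position"]);p=K@p/p[2];print(t,x,y,np.round((p[:2]-[220,100])*6))
E
python3 -m crank '[[0,0,0.5,0,0,0],[0,0,1,0,0,0],[0,0,0.7,0,0,0],[0,0,0,0,0,0],[0,0,0,0,0,0],[0,0,0,0,0,0],[0,0,0,0,0,0],[0,0,0,0,0,0]]' -1
```

```text
-40 -10 -14 [384. 256.]
-40 -10 14 [415. 223.]
-40 10 -14 [354. 238.]
-40 10 14 [384. 206.]
-32 -10 -14 [384. 265.]
-32 -10 14 [414. 233.]
-32 10 -14 [353. 248.]
-32 10 14 [383. 215.]
-24 -10 -14 [383. 275.]
-24 -10 14 [413. 242.]
-24 10 -14 [352. 257.]
-24 10 14 [382. 225.]
0 -10 -14 [381. 302.]
0 -10 14 [410. 270.]
0 10 -14 [351. 285.]
0 10 14 [380. 253.]
time: 11.1
position: [0.5257, -0.152, 0.0329]
tcp_rot: [180.0, -0.0, -17.5]
contact_force: [0.1, 0.0, -0.1]
grip_width: 0.878
gripper_force: 0.0
```

```bash
python3 -m crank '[[0,0,0.8,0,0,0],[0,0,0.4,0,0,0],[0,0,0,0,0,0],[0,0,0,0,0,0]]'
python3 - <<'E'
from h import *
s=ctrl.observe();C=R.from_euler('xyz',s["tcp_rot"],degrees=True)
for n in("scene","top"):
    c=cam(n);P=cloud(c);q=(P-s["position"])@C.as_matrix()*1000
    m=(abs(q[...,0])<16)&(abs(q[...,1])<64)&(abs(q[...,1])>36)&(q[...,2]>-75)
    m&=P[...,2]>.004
    for sg in(-1,1):
        z=np.sort(P[m&(sg*q[...,1]>0)][:,2]*1000);print(n,sg,np.round(z[:25]))
    if n=="scene": save("s6",c["image"][105:190,220:330],6)
E
```

```text
time: 11.6
position: [0.5258, -0.152, -0.0029]
tcp_rot: [180.0, -0.0, -17.5]
contact_force: [-0.1, -0.3, 0.2]
grip_width: 0.998
gripper_force: 0.0
scene -1 [ 4.  4.  4.  5.  5.  6.  6. 28. 29. 31. 32. 33. 33. 35. 35. 35. 38. 38.
 39. 39. 40. 41. 42. 42. 43.]
scene 1 [ 4.  6. 28. 30. 30. 31. 33. 33. 34. 34. 37. 37. 40. 40. 40. 42. 42. 47.
 47. 47. 48. 48. 48. 48. 49.]
top -1 []
top 1 [47. 55.]
```

View pics/s6.png

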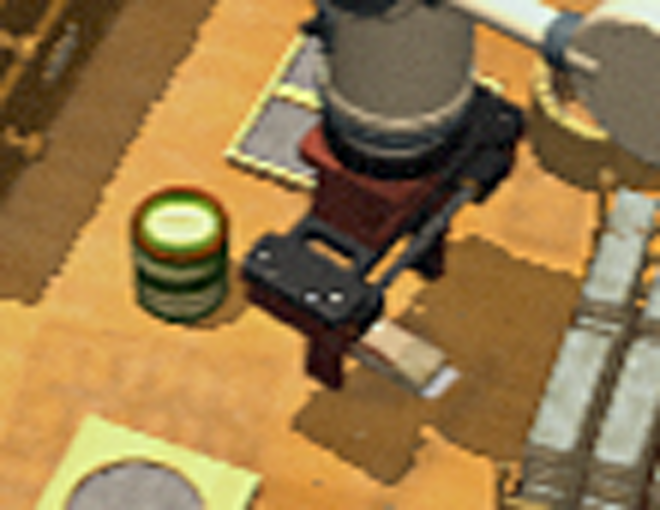

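Fingertips stand at z≈27 with the reported z at −3, so actual tip height ≈ reported + 29 mm. I'll use that offset from here.

```bash
python3 -m crank '[[0,0,0.3,0,0,0],[0,0,0.2,0,0,0],[0,0,0.1,0,0,0],[0,0,0,0,0,0]]'
python3 -m crank '[[0,0,0,0,0,0],[0,0,0,0,0,0],[0,0,0,0,0,0],[0,0,0,0,0,0],[0,0,0,0,0,0],[0,0,0,0,0,0],[0,0,0,0,0,0],[0,0,0,0,0,0]]' 1
```

```text
time: 12.2
position: [0.5252, -0.1518, -0.0222]
tcp_rot: [-180.0, 0.1, -17.5]
contact_force: [-0.9, -1.3, -0.5]
grip_width: 0.998
gripper_force: 0.0
time: 13.2
position: [0.5254, -0.1519, -0.0217]
tcp_rot: [180.0, 0.0, -17.5]
contact_force: [0.2, 0.3, -1.3]
grip_width: 0.293
gripper_force: 30.0
```

```bash
python3 -m crank '[[0,0,-0.7,0,0,0],[0,0,-1,0,0,0],[0,0,-1,0,0,-1],[0,0,-0.5,0,0,-1],[0,0,0,0,0,-0.3],[0,0,0,0,0,0]]'
python3 to.py 578 -339 0 -6
```

```text
time: 13.95
position: [0.525, -0.1517, 0.0732]
tcp_rot: [-180.0, 0.1, -6.1]
contact_force: [-0.0, -0.3, -0.7]
grip_width: 0.295
gripper_force: 30.0
turn units [-0.    0.02 -0.01] then shift units [2.41 6.02 2.44] before-turn shift [2.42 6.02 2.43]
```

```bash
python3 -m crank '[[0.4,1,0,0,0,0],[0.4,1,0,0,0,0],[0.4,1,0,0,0,0],[0.4,1,0,0,0,0],[0.4,1,0.5,0,0,0],[0.4,1,0.9,0,0,0],[0,0,0.9,0,0,0],[0,0,0,0,0,0]]'
python3 to.py 578 -339 -17 -6
python3 - <<'E'
from h import *
o=[]
for n,s in(("scene",np.s_[70:150,240:370]),("top",np.s_[150:270,300:440])):
    c=cam(n);o.append(cv2.resize(c["image"][s],(580,422),interpolation=cv2.INTER_CUBIC))
save("s7",np.hstack(o),.68)
E
```

```text
time: 14.95
position: [0.5756, -0.3371, 0.0002]
tcp_rot: [-179.8, 0.4, -6.1]
contact_force: [-0.4, 0.6, -1.3]
grip_width: 0.294
gripper_force: 30.0
turn units [-0.05  0.09 -0.02] then shift units [0.08 0.05 0.57] before-turn shift [0.09 0.06 0.57]
```

View pics/s7.png

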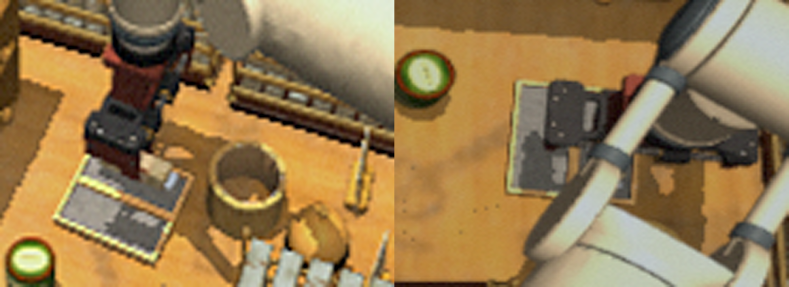

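The bar hangs over the far lane: in the left panel (scene view) it is at about (155,170), beyond the divider. I'll lower it and release with a limited opening.

```bash
python3 -m crank '[[0.08,0.05,0.4,0,0,0],[0,0,0.12,0,0,0],[0,0,0.05,0,0,0],[0,0,0,0,0,0]]'
python3 -m crank '[[0,0,0,0,0,0],[0,0,0,0,0,0],[0,0,0,0,0,0]]' -0.1
```

```text
time: 15.55
position: [0.5805, -0.3401, -0.0116]
tcp_rot: [180.0, -0.0, -6.0]
contact_force: [-0.1, 0.1, -0.7]
grip_width: 0.297
gripper_force: 30.0
time: 15.92
position: [0.5806, -0.3403, -0.0115]
tcp_rot: [180.0, -0.0, -6.0]
contact_force: [-0.1, -0.8, -0.0]
grip_width: 0.546
gripper_force: 0.0
```

```bash
python3 -m crank '[[0,0,-0.5,0,0,0],[0,0,-1,0,0,0],[0,0,-1,0,0,-1],[0,0,0,0,0,-1],[0,0,0,0,0,-1],[0,0,0,0,0,-1],[0,0,0,0,0,-0.7]]' -0.1
python3 to.py 544.5 144 60 17.5
```

```text
time: 16.8
position: [0.5808, -0.3404, 0.0648]
tcp_rot: [179.9, -0.1, 17.6]
contact_force: [0.1, 0.0, -0.5]
grip_width: 0.554
gripper_force: 0.0
turn units [ 0.01 -0.01  0.03] then shift units [  3.7  -15.76   0.16] before-turn shift [  3.74 -15.75   0.14]
```

```bash
python3 -m crank '[[0.23,-1,0,0,0,0],[0.23,-1,0,0,0,0],[0.23,-1,0,0,0,0],[0.23,-1,0,0,0,0],[0.23,-1,0,0,0,0],[0.23,-1,0,0,0,0],[0.23,-1,0,0,0,0],[0.23,-1,0,0,0,0]]' -1
python3 -m crank '[[0.23,-1,0,0,0,0],[0.23,-1,0,0,0,0],[0.23,-1,0,0,0,0],[0.23,-1,0,0,0,0],[0.23,-1,0,0,0,0],[0.23,-1,0,0,0,0],[0.23,-1,0,0,0,0],[0.23,-0.76,0.5,0,0,0]]'
python3 to.py 544.5 144 -21 17.5
python3 - <<'E'
from h import *
o=[]
for n,s in(("scene",np.s_[70:180,220:370]),("top",np.s_[150:270,290:440])):
    c=cam(n);o.append(cv2.resize(c["image"][s],(580,422),interpolation=cv2.INTER_CUBIC))
    P=cloud(c);p=boxsel(P,.50,.66,-.40,-.25,.018,.035);print(n,len(p),rect(p) if len(p)>5 else'')
save("s8",np.hstack(o),.68)
E
```

```text
time: 17.8
position: [0.5612, -0.0938, 0.0648]
tcp_rot: [179.9, -0.1, 17.5]
contact_force: [0.2, 0.1, -0.1]
grip_width: 0.997
gripper_force: 0.0
time: 18.8
position: [0.5449, 0.1455, 0.0511]
tcp_rot: [180.0, -0.3, 17.5]
contact_force: [-0.5, -1.9, -0.6]
grip_width: 0.997
gripper_force: 0.0
turn units [ 0.   -0.05  0.01] then shift units [-0.03  0.04  2.4 ] before-turn shift [-0.04  0.04  2.4 ]
scene 145 [ 584.8 -329.2   88.    48.9  -11.9]
top 308 [ 583.  -339.9   87.6   26.5   -4.4]
```

View pics/s8.png

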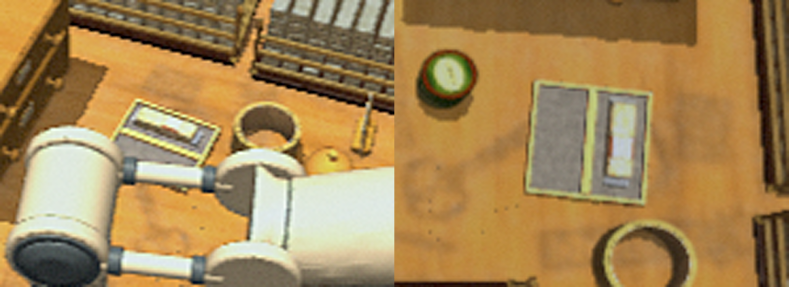

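The first bar lies flat in the far lane (right panel, about (620,140)). Next is the left bar.

```bash
python3 -m crank '[[-0.03,0.04,0.9,0,0,0],[0,0,0.8,0,0,0],[0,0,0.5,0,0,0],[0,0,0.2,0,0,0],[0,0,0,0,0,0],[0,0,0,0,0,0]]'
python3 -m crank '[[0,0,0,0,0,0],[0,0,0,0,0,0],[0,0,0,0,0,0],[0,0,0,0,0,0],[0,0,0,0,0,0],[0,0,0,0,0,0],[0,0,0,0,0,0],[0,0,0,0,0,0]]' 1
```

```text
time: 19.65
position: [0.5439, 0.1426, -0.0226]
tcp_rot: [180.0, -0.1, 17.5]
contact_force: [0.6, 0.1, -0.1]
grip_width: 0.998
gripper_force: 0.0
time: 20.65
position: [0.5431, 0.1425, -0.0238]
tcp_rot: [-180.0, 0.0, 17.5]
contact_force: [-0.5, 0.3, 0.1]
grip_width: 0.289
gripper_force: 29.9
```

```bash
python3 -m crank '[[0,0,-0.7,0,0,0],[0,0,-1,0,0,0.9],[0,0,-1,0,0,0.9],[0,0,-0.5,0,0,0.9],[0,0,0,0,0,1],[0,0,0,0,0,1],[0,0,0,0,0,0]]'
python3 to.py 583 -277 70 -6
```

```text
time: 21.52
position: [0.543, 0.1425, 0.0721]
tcp_rot: [180.0, 0.0, -6.0]
contact_force: [-0.3, 0.1, -1.1]
grip_width: 0.295
gripper_force: 29.9
turn units [0.   0.   0.01] then shift units [ 2.79 13.77  0.07] before-turn shift [ 2.78 13.77  0.07]
```

```bash
python3 -m crank '[[0.2,1,0,0,0,0],[0.2,1,0,0,0,0],[0.2,1,0,0,0,0],[0.2,1,0,0,0,0],[0.2,1,0,0,0,0],[0.2,1,0,0,0,0],[0.2,1,0,0,0,0]]'
python3 -m crank '[[0.2,1,0,0,0,0],[0.2,1,0,0,0,0],[0.2,1,0,0,0,0],[0.2,1,0,0,0,0],[0.2,1,0,0,0,0],[0.2,1,0,0,0,0],[0.2,0.77,0.5,0,0,0],[0,0,0,0,0,0]]'
python3 to.py 583 -277 -17 -6
```

```text
time: 22.4
position: [0.5629, -0.0717, 0.0721]
tcp_rot: [-180.0, 0.0, -5.9]
contact_force: [-0.3, -0.2, -1.0]
grip_width: 0.289
gripper_force: 29.9
time: 23.4
position: [0.5823, -0.278, 0.0551]
tcp_rot: [-179.9, 0.2, -6.0]
contact_force: [-0.2, 0.2, -0.6]
grip_width: 0.295
gripper_force: 29.9
turn units [-0.01  0.04 -0.01] then shift units [ 0.02 -0.04  2.4 ] before-turn shift [ 0.03 -0.03  2.4 ]
```

```bash
python3 -m crank '[[0,-0.03,1,0,0,0],[0,0,0.8,0,0,0],[0,0,0.4,0,0,0],[0,0,0.1,0,0,0],[0,0,0,0,0,0],[0,0,0,0,0,0]]'
python3 -m crank '[[0,0,0,0,0,0]]'
```

```text
time: 24.15
position: [0.5842, -0.2765, -0.0104]
tcp_rot: [180.0, -0.1, -6.0]
contact_force: [-0.0, 0.2, -0.6]
grip_width: 0.292
gripper_force: 29.9
time: 24.28
position: [0.584, -0.2764, -0.0108]
tcp_rot: [180.0, -0.1, -6.0]
contact_force: [-0.9, 0.4, -0.4]
grip_width: 0.297
gripper_force: 29.9
```

```bash
python3 -m crank '[[0,0,0.15,0,0,0],[0,0,0.05,0,0,0],[0,0,0,0,0,0]]'
python3 -m crank '[[0,0,0,0,0,0],[0,0,0,0,0,0],[0,0,0,0,0,0]]' -0.1
python3 -m crank '[[0,0,-0.3,0,0,0],[0,0,-1,0,0,0],[0,0,-1,0,0,0],[0,0,-0.5,0,0,-0.6],[0,0,0,0,0,-0.6]]'
python3 to.py 644.5 -157.5 60 0
```

```text
time: 24.65
position: [0.5833, -0.2761, -0.0182]
tcp_rot: [-180.0, 0.0, -6.0]
contact_force: [-0.0, -0.4, -0.5]
grip_width: 0.293
gripper_force: 29.9
time: 25.02
position: [0.5837, -0.2763, -0.0176]
tcp_rot: [180.0, -0.0, -6.0]
contact_force: [0.3, 1.2, 0.5]
grip_width: 0.546
gripper_force: 0.0
time: 25.65
position: [0.5848, -0.2768, 0.0696]
tcp_rot: [179.9, -0.2, 0.1]
contact_force: [0.1, -0.1, -0.5]
grip_width: 0.554
gripper_force: 0.0
turn units [ 0.03 -0.05  0.02] then shift units [ 1.99 -3.98  0.32] before-turn shift [ 2.   -3.98  0.32]
```

```bash
python3 -m crank '[[0.5,-1,0,0,0,0],[0.5,-1,0,0,0,0],[0.5,-1,0,0,0,0],[0.5,-0.98,0,0,0,0],[0,0,0.3,0,0,0],[0,0,0,0,0,0],[0,0,0,0,0,0]]' -1
python3 to.py 645 -157.5 -11 0
python3 - <<'E'
from h import *
c=cam("top");P=cloud(c)
for nm,b in dict(tin=(.58,.7,-.22,-.1,.05,.07),n=(.50,.66,-.32,-.25,.018,.035),f=(.50,.66,-.4,-.32,.018,.035)).items():
    p=boxsel(P,*b);print(nm,len(p),rect(p) if len(p)>5 else'')
c=cam("scene");P=cloud(c)
p=boxsel(P,.58,.7,-.22,-.1,.05,.064);print(len(p),rect(p) if len(p)>5 else'')
E
```

```text
time: 26.52
position: [0.6431, -0.1579, 0.0573]
tcp_rot: [180.0, 0.0, -0.1]
contact_force: [-0.1, -0.7, -0.6]
grip_width: 1.003
gripper_force: 0.0
turn units [ 0.    0.   -0.02] then shift units [ 0.06 -0.01  2.28] before-turn shift [ 0.06 -0.01  2.28]
tin 201 [ 635.5 -158.7   57.5   38.    88.1]
n 43 [ 578.1 -284.5   75.1    7.9   -8.1]
f 297 [ 582.3 -339.7   86.3   28.2   -6.9]
93 [ 634.8 -153.7   56.8   35.3   75.1]
```

```bash
python3 -m crank '[[0.06,0,0.9,0,0,0],[0,0,0.8,0,0,0],[0,0,0.5,0,0,0],[0,0,0.1,0,0,0],[0,0,0,0,0,0]]'
python3 -m crank '[[0,0,0,0,0,0],[0,0,0,0,0,0],[0,0,0,0,0,0],[0,0,0,0,0,0],[0,0,0,0,0,0]]' 1
python3 -m crank '[[0,0,0,0,0,0]]'
```

```text
time: 27.25
position: [0.6457, -0.1571, -0.011]
tcp_rot: [180.0, -0.1, -0.0]
contact_force: [0.7, -0.2, -0.3]
grip_width: 0.997
gripper_force: 0.0
time: 27.88
position: [0.6456, -0.1571, -0.0113]
tcp_rot: [180.0, -0.0, -0.0]
contact_force: [-1.4, -1.4, 2.0]
grip_width: 0.649
gripper_force: 30.0
time: 28.0
position: [0.6456, -0.1571, -0.0113]
tcp_rot: [180.0, -0.0, -0.0]
contact_force: [-0.7, -1.1, 3.0]
grip_width: 0.649
gripper_force: 30.0
```

```bash
python3 -m crank '[[0,0,-0.7,0,0,0],[0,0,-1,0,0,0],[-0.18,-0.9,-0.3,0,0,0],[-0.18,-0.9,0,0,0,0],[-0.18,-0.9,0,0,0,0],[-0.18,-0.9,0,0,0,0],[-0.18,-0.9,0,0,0,0],[-0.18,-0.9,0,0,0,0]]'
python3 -m crank '[[0,0,0,0,0,0]]'
python3 to.py 611.5 6.5 -7 0
```

```text
time: 29.0
position: [0.6119, 0.0077, 0.0482]
tcp_rot: [-180.0, 0.0, 0.1]
contact_force: [0.8, 0.5, -1.0]
grip_width: 0.644
gripper_force: 30.0
time: 29.12
position: [0.612, 0.0083, 0.0483]
tcp_rot: [-179.9, 0.0, 0.2]
contact_force: [-0.0, -0.2, -0.3]
grip_width: 0.644
gripper_force: 30.0
turn units [-0.01  0.01  0.04] then shift units [-0.02  0.06  1.84] before-turn shift [-0.02  0.06  1.84]
```

```bash
python3 -m crank '[[-0.02,0.06,0.8,0,0,0],[0,0,0.7,0,0,0],[0,0,0.28,0,0,0],[0,0,0.05,0,0,0],[0,0,0,0,0,0],[0,0,0,0,0,0]]'
```

```text
time: 29.88
position: [0.6127, 0.0033, -0.0062]
tcp_rot: [180.0, -0.0, -0.0]
contact_force: [0.4, 0.6, -0.9]
grip_width: 0.646
gripper_force: 30.0
```

```bash
python3 -m crank '[[0,-0.1,0.02,0,0,0],[0,0,0,0,0,0],[0,0,0,0,0,0]]'
python3 -m crank '[[0,0,0,0,0,0],[0,0,0,0,0,0],[0,0,0,0,0,0],[0,0,0,0,0,0]]' -1
python3 -m crank '[[0,0,-0.5,0,0,0],[0,0,-1,0,0,0],[0,0,-1,0,0,0],[0,0,-0.5,0,0,0],[0,0,0,0,0,0]]'
python3 to.py 659 148 75 0
```

```text
time: 30.25
position: [0.6124, 0.0065, -0.0072]
tcp_rot: [180.0, -0.0, 0.0]
contact_force: [0.3, -0.9, -0.4]
grip_width: 0.648
gripper_force: 30.0
time: 30.75
position: [0.6124, 0.0064, -0.0072]
tcp_rot: [-180.0, -0.0, -0.0]
contact_force: [-1.3, -0.0, 0.1]
grip_width: 0.994
gripper_force: 0.0
time: 31.38
position: [0.6132, 0.0064, 0.0845]
tcp_rot: [180.0, -0.2, -0.0]
contact_force: [0.8, -0.1, -0.5]
grip_width: 1.003
gripper_force: 0.0
turn units [ 0.   -0.04 -0.  ] then shift units [ 1.53 -4.72  0.32] before-turn shift [ 1.52 -4.72  0.32]
```

```bash
python3 -m crank '[[0.3,-1,0,0,0,0],[0.3,-1,0,0,0,0],[0.3,-1,0,0,0,0],[0.3,-1,0,0,0,0],[0.3,-0.72,0,0,0,0],[0,0,0.3,0,0,0],[0,0,0,0,0,0]]'
python3 to.py 658 148 -15 0
python3 - <<'E'
from h import *
c=cam("scene");P=cloud(c)
p=boxsel(P,.57,.75,.06,.22,.042,.056);print(len(p),rect(p))
c=cam("top");P=cloud(c)
for nm,b in dict(ct=(.57,.75,.06,.22,.042,.056),tin=(.55,.67,-.05,.07,.058,.07),n=(.50,.66,-.32,-.25,.018,.035),f=(.50,.66,-.4,-.32,.018,.035)).items():
    p=boxsel(P,*b);print(nm,len(p),rect(p) if len(p)>5 else'')
save("s9",c["image"][130:260,100:400],2.6)
E
```

```text
time: 32.25
position: [0.656, 0.147, 0.0709]
tcp_rot: [179.9, 0.2, -0.0]
contact_force: [-0.5, -0.1, 0.4]
grip_width: 0.997
gripper_force: 0.0
turn units [ 0.01  0.05 -0.  ] then shift units [ 0.07 -0.03  2.86] before-turn shift [ 0.08 -0.04  2.86]
218 [6.589e+02 1.489e+02 7.490e+01 5.440e+01 1.000e-01]
ct 113 [657.9 147.7  74.6  49.4   3. ]
tin 376 [610.5   6.6  55.9  54.3   1.6]
n 304 [ 585.2 -275.8   88.6   27.4   -6.5]
f 309 [ 582.  -339.8   85.9   28.    -5.2]
```

View pics/s9.png

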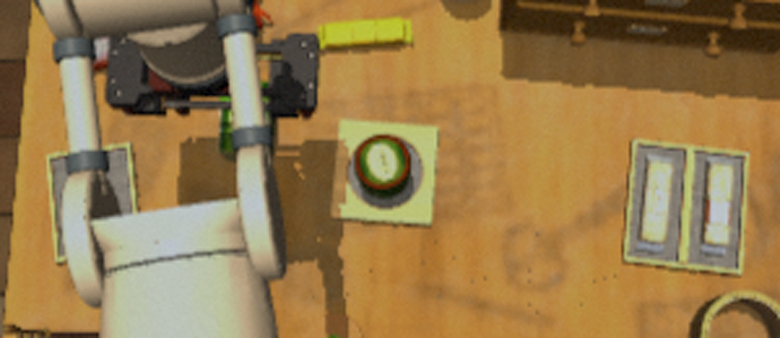

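Both bars lie in their lanes (at (657,200) and (718,200)) and the tin stands in the round nest at (383,165). Next is the carton.

```bash
python3 -m crank '[[0.07,-0.03,1,0,0,0],[0,0,1,0,0,0],[0,0,0.6,0,0,0],[0,0,0.2,0,0,0],[0,0,0,0,0,0]]'
python3 -m crank '[[0,0,0,0,0,0],[0,0,0,0,0,0],[0,0,0,0,0,0],[0,0,0,0,0,0],[0,0,0,0,0,0],[0,0,0,0,0,0]]' 1
python3 -m crank '[[0,0,0,0,0,0]]'
```

```text
time: 32.98
position: [0.6597, 0.1487, -0.0097]
tcp_rot: [-180.0, -0.0, -0.0]
contact_force: [-0.6, 0.3, 1.5]
grip_width: 1.002
gripper_force: 0.0
time: 33.72
position: [0.6596, 0.1487, -0.01]
tcp_rot: [180.0, -0.0, -0.0]
contact_force: [-0.4, -1.5, 1.7]
grip_width: 0.569
gripper_force: 30.0
time: 33.85
position: [0.6596, 0.1487, -0.0101]
tcp_rot: [180.0, -0.0, -0.0]
contact_force: [-0.4, -1.7, 2.0]
grip_width: 0.57
gripper_force: 30.0
```

```bash
python3 -m crank '[[0,0,-0.7,0,0,0],[0,0,-1,0,0,-0.95],[0,0,-0.9,0,0,-0.95],[0,0,0,0,0,0]]'
python3 to.py 576 305 -5 9.5
```

```text
time: 34.35
position: [0.6614, 0.1496, 0.0721]
tcp_rot: [-180.0, -0.4, 9.5]
contact_force: [0.1, -0.8, -1.0]
grip_width: 0.567
gripper_force: 30.0
turn units [-0.   -0.08 -0.01] then shift units [-1.95 -5.58  2.57] before-turn shift [-1.97 -5.58  2.56]
```

```bash
python3 -m crank '[[-0.33,-0.93,0,0,0,0],[-0.33,-0.93,0,0,0,0],[-0.33,-0.93,0,0,0,0],[-0.33,-0.93,0,0,0,0],[-0.33,-0.93,0,0,0,0],[-0.33,-0.93,0.5,0,0,0],[0,0,0.5,0,0,0],[0,0,0,0,0,0]]'
python3 to.py 576 305 -5.5 9.5
```

```text
time: 35.35
position: [0.572, 0.3031, 0.0347]
tcp_rot: [179.9, 0.3, 9.4]
contact_force: [0.6, 0.2, -1.1]
grip_width: 0.566
gripper_force: 30.0
turn units [ 0.02  0.05 -0.01] then shift units [ 0.14 -0.04  1.34] before-turn shift [ 0.15 -0.04  1.34]
```

```bash
python3 -m crank '[[0.1,-0.04,0.6,0,0,0],[0,0,0.4,0,0,0],[0,0,0.2,0,0,0],[0,0,0,0,0,0],[0,0,0,0,0,0]]'
python3 to.py 576 305 -5.5 9.5
```

```text
time: 35.98
position: [0.5764, 0.306, 0.0023]
tcp_rot: [-180.0, -0.1, 9.5]
contact_force: [0.1, -0.9, -1.0]
grip_width: 0.568
gripper_force: 30.0
turn units [-0.   -0.01 -0.  ] then shift units [-0.02  0.03  0.26] before-turn shift [-0.02  0.03  0.26]
```

```bash
python3 -m crank '[[0,0.03,0.18,0,0,0],[0,0,0.06,0,0,0],[0,0,0,0,0,0]]'
python3 -m crank '[[0,0,0,0,0,0],[0,0,0,0,0,0],[0,0,0,0,0,0],[0,0,0,0,0,0]]' -1
python3 -m crank '[[0,0,0,0,0,0],[0,0,-0.6,0,0,0],[0,0,-1,0,0,0],[0,0,-1,0,0,0],[0,0,-1,0,0,0],[0,0,-0.5,0,0,0],[0,0,0,0,0,0]]'
python3 -m crank '[[0,1,0,0,0,0],[0,1,0,0,0,0],[0,1,0,0,0,0],[0,1,0,0,0,0],[0,1,0,0,0,0],[0,1,0,0,0,0],[0,1,0,0,0,0],[0,0,0,0,0,0]]'
python3 - <<'E'
from h import *
c=cam("top");P=cloud(c)
for nm,b in dict(ct=(.5,.66,.2,.4,.046,.062),low=(.5,.66,.2,.4,.02,.05),tin=(.55,.67,-.05,.07,.058,.07),n=(.50,.66,-.32,-.25,.018,.035),f=(.50,.66,-.4,-.32,.018,.035)).items():
    p=boxsel(P,*b);print(nm,len(p),rect(p) if len(p)>5 else'')
save("s10",c["image"][90:290,80:440],2.2)
E
```

```text
time: 36.35
position: [0.576, 0.3049, -0.0057]
tcp_rot: [180.0, 0.0, 9.5]
contact_force: [0.1, -0.3, -1.2]
grip_width: 0.564
gripper_force: 30.0
time: 36.85
position: [0.5763, 0.305, -0.0053]
tcp_rot: [-180.0, -0.0, 9.5]
contact_force: [-0.7, -0.6, 0.2]
grip_width: 0.971
gripper_force: 0.0
time: 37.72
position: [0.5769, 0.3053, 0.1195]
tcp_rot: [-180.0, -0.2, 9.5]
contact_force: [-0.1, -0.5, -0.7]
grip_width: 1.001
gripper_force: 0.0
time: 38.72
position: [0.6103, 0.096, 0.1156]
tcp_rot: [180.0, 0.2, 9.3]
contact_force: [-0.7, 0.8, -0.5]
grip_width: 1.002
gripper_force: 0.0
ct 540 [575.1 304.7  75.9  51.4   8.8]
low 124 [573.6 304.2  73.3  52.1   8.8]
tin 364 [610.4   6.6  55.6  54.1   1. ]
n 303 [ 583.9 -275.3   85.7   26.6   -7.5]
f 309 [ 582.  -339.9   86.    26.8   -5.7]
```

View pics/s10.png

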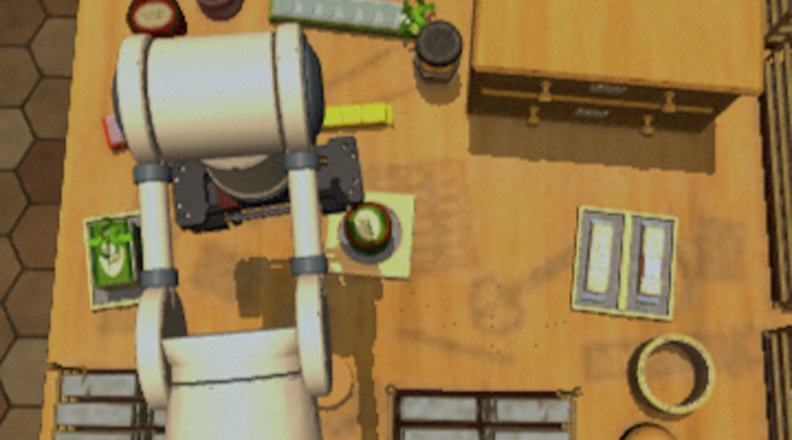

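The carton stands in its tray (112,255), the tin in the nest (368,232) and the bars in both lanes (600,262) and (652,262). The tape and spool weren't touched and the arm is clear, so I'm handing in.

```bash
python3 -c "
from station import ctrl; print(ctrl.sign_off())"
```

```text
the job is handed in; nothing more can be done
None
```

The job is done and handed in after about 39 s: one nougat bar lies flat in each lane, the tin stands in the round nest, the carton stands lengthwise in its tray, and I left the tape roll and ribbon spool alone.

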